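# Read the amber filter's colour with the contact reader

## Task

The amber filter needs its colour read: lay its frame gently, without dropping it, flat in the turntable's empty pocket with its black lug at the finger notch, and let go. Then lift the colour reader out of its dock and hold it upright with its nose inside the white ring on the amber glass, pressing lightly so that the spring nose goes about half way in, never hard on the glass. Finish while still holding it there, and leave the other frames in their pockets and the rest of the shelf undisturbed.

Things in the scene. Friction and masses are not known exactly. Their poses are not given: they have to be found in the camera images.
- turntable: wooden turntable 264 mm across, turning stiffly (0.25 N m) on an upright pivot; origin on the pivot at shelf level, x and y along the pockets' sides. Its top, 38 mm above the shelf, has four square white-lined pockets two by two, 87 mm between centres, 81 mm wide at the floor and 86 mm at the mouth between bevelled strips 7 mm high, each with a finger notch 44 mm wide in one outer strip
- pocket_empty (a point): centre of the floor of the empty pocket, 38 mm above the shelf, at (43.5, 43.5) mm in the turntable's axes; its axes are the turntable's and its +x points to the side with the finger notch
- pocket_blue (a point): centre of the floor of the pocket that holds the blue frame, at the level of the pocket floors
- pocket_green (a point): centre of the floor of the pocket that holds the green frame, at the level of the pocket floors
- pocket_red (a point): centre of the floor of the pocket that holds the red frame, at the level of the pocket floors
- amber_frame: the amber filter: a flat tin frame 76 mm by 76 mm and 4.6 mm thick (85 g, give or take a third), with a round amber glass 53 mm across in it, flush with the top, lying glass up on the shelf. Origin at the centre of its underside, z up, +x towards its lug
- amber_lug (a point): centre of the amber frame's upright black lug, a block standing on the frame at the +x edge: 10 mm thick along the frame's x (from x = 28 to 38 mm), 24 mm wide along y, 20 mm high, its top 24.6 mm above the frame's underside; the point is 33 mm from the frame's centre and 14.6 mm above the underside
- amber_spot (a point): centre of the white ring (33 mm outside, 28 mm inside) marked on the amber glass, on the glass surface, 8 mm from the frame's centre away from the lug
- dock: grey charging dock fixed to the shelf: foot 84 by 70 mm, 8 mm thick, and on it a round cup 48 mm across, rim 34 mm above the shelf. The reader stands upright in its 38 mm bore, barrel on a ledge 22 mm above the shelf, nose hanging free. Origin at the centre of the underside, at shelf level
- reader: colour reader: upright black barrel 32 mm across with an orange band, 107 mm long in all (145 g, give or take a quarter). Origin on its axis at the tip of the unpressed nose, z along the barrel away from the nose; barrel from z = 12 to 107 mm, nose, 18 mm across, from 0 to 12 mm. In the dock its origin is 10 mm above the shelf
- reader_nose (a joint): how far the reader's spring nose is pressed into the barrel, 0 (free) to 0.008 m (right in). The spring starts to give at 1.5 N and takes 0.5 N more for each millimetre: 3.5 N when half in, 5.5 N when right in
- nose_tip (a point): centre of the flat face of the reader's nose; it moves with the nose
- blue_frame: the blue glass filter frame, same size and shape as the amber one (no ring), lying in its own pocket of the turntable with its lug at the notch; leave it there. Origin at the centre of its underside
- green_frame: the green glass filter frame, same size and shape as the amber one (no ring), lying in its own pocket of the turntable with its lug at the notch; leave it there. Origin at the centre of its underside
- red_frame: the red glass filter frame, same size and shape as the amber one (no ring), lying in its own pocket of the turntable with its lug at the notch; leave it there. Origin at the centre of its underside
- pipe_clamp: black cast iron pipe clamp lying on its side, about 90 mm by 130 mm, 26 mm high, origin under the middle of its hook; leave it alone
- focus_knob: orange fluted focus knob 43 mm across, 46 mm high with its steel stud up, origin at the centre of its underside; leave it alone
- lens_disc: frosted glass lens 96 mm across, 17 mm high, lying flat, origin at the centre of its underside; leave it alone
- wrench: steel wrench 170 mm long lying flat; leave it alone
- tape_roll: black roll of tape 116 mm across, 48 mm high, lying flat, origin at the centre of its underside; leave it alone

How it is judged:
By the outcome, as a careful person would: the job done as asked, in the order asked, and still so for the second after the job is handed in, while the arm keeps its last pose, push and grip.
It also fails if it takes over 58 s, if anything falls off the work surface, if the arm or the gripper's body presses on something with over 40 N, if the wrist force passes 120 N, or if a joint passes its speed limit or range.

## Robot

A 7-joint arm with a two-finger parallel gripper is mounted at the origin on the work surface. World frame = base frame: x ahead of the robot, y to its left, z up, the work surface at z = 0. Lengths are in m, angles in rad, forces in N, time in s.
With the tool pointing down it reaches from about 0.425 to 0.875 m from the base axis. Payload 4.7 kg.
Tool frame: the origin (TCP) lies at the very end of the fingers, on their centre line; the grasp point (between the pads) lies 19 mm behind it; z points along the fingers, y is the line along which they close (so a half turn about z gives the same grasp; the last joint's range is limited). The gripper opens to 87 mm and grips with 3 to 60 N. Pads are 19 mm wide; open, the fingers measure 117 mm over their backs; the gripper's body (75 mm by 190 mm) begins 51 mm behind the grasp point.
Start: joints at [-1.231, 0.321, -0.07, 1.45, 0.023, 1.371, -0.057], TCP at [0.208, 0.616, 0.223] pointing down, gripper open.
Joint ranges: [-2.86, 2.86], [-0.3, 2.09], [-1.38, 1.24], [0.06, 2.45], [-1.56, 4.7], [0.09, 2.05], [-2.69, 2.69]. Speed limits (rad/s): [2.57, 2.57, 3.14, 3.14, 3.14, 3.14, 3.14].

## Interface

Orientations are given as a rotation vector (axis times angle).
In Python, from bench import get_state, get_image, get_calibration, close_job gives the robot as it stands.
- The arm moves only by the shell command python3 -m crank 'ROWS' [FORCE]. ROWS is JSON, a list of rows, each a list of 5 numbers: the opening, from 0 (shut) to 1 (fully open), then the shift along the world's x, y, z in units of 0.2 m (1.0 is 0.2 m), then the turn about the world's z in units of 2 pi rad (1.0 is 2 pi rad). A call has 1 to 5 rows; each row is the pose to reach, as a shift and turn from the pose commanded when the call began, turning the shorter way round; what a row does not reach only later rows make up. A row lasts 1/8 s, in which the tool goes at most 62.5 mm and 10.7 degrees, less where a joint would pass 70% of its speed; a pose out of reach is approached as far as the arm can. A call with a number of a shift or a turn outside -1 to 1 is refused whole. A call with a gripper value outside its range is refused whole. The fingers move at their own pace and stop on an object; FORCE is the grip in N (left out, the last holds). Time passes only in rows, so rows that repeat a pose let the fingers close. It gives the time, the measured TCP pose, the force, the opening and the grip force at its end, in the units of the state.
- get_state(): the state, without advancing time (a new reading comes with each control period).
- get_image(name): name is "side" or "top" or "wrist"; returns the picture (420x560x3 uint8, red, green, blue); there is no depth.
- get_calibration(name): a dict with "fovy" (degrees; the focal length in pixels is half the picture's height over the tangent of half this angle, whatever the lens; pixels are square), "cx", "cy" (the principal point, pixels), "R" (3x3) and "t" (3): a world point X has camera coordinates R X + t. Camera axes: x right, y down, z forward; pixel columns grow to the right and rows downward; lengths in m; the calibration is good to about 2 mm. The wrist camera is an equidistant fisheye: a pixel r from the principal point sees the ray r / f radians off the axis. A picture is of the moment at which its call begins: read the wrist's pose just before it. get_calibration takes no time and is no camera call; for the wrist camera it gives the pose at the moment of the call.
- close_job(): hands the job in; it is judged then, once.
The state is a dict: "time": time; "joint_positions": joint angles; "qd": joint speeds; "joint_torque": joint torques, N m; "position": TCP position; "tool_rot": TCP orientation; "ft_force": force on the tool from outside, world axes, zero at the start; "torque": the same for the moment, N m; "grip_width": opening from 0.0 (shut) to 1.0 (fully open); "grip_force": force on a finger pad.
Only numpy, scipy, OpenCV 4.12 (cv2) and the standard library are available. Lean on these libraries where they do the work, as an engineer would, in place of code of your own. Each camera call takes 0.05 s, during which the arm holds its last target. There are 200 camera calls.

## Working session

There is one attempt and no reset: what is moved stays moved. The work goes in short steps, Python scripts to look and compute and a shell command to move; the robot and the scene stay as the last step left them, time stands still between calls to the robot, and variables do not carry over. Pictures are saved under pics/ and viewed, at most 10 in all, crops included, and the job is handed in when it is done.

```bash
mkdir -p pics; ls
python3 - <<'E'
from bench import *
import cv2,numpy as np
s=get_state();print({k:np.round(v,3).tolist() for k,v in s.items()})
for n in("top","side","wrist"):
    c=get_calibration(n);print(n,{k:np.round(v,3).tolist() for k,v in c.items()})
    cv2.imwrite(f"pics/{n}0.png",cv2.cvtColor(get_image(n),cv2.COLOR_RGB2BGR))
E
```

```text
pics
{'time': 0.0, 'joint_positions': [-1.231, 0.322, -0.07, 1.452, 0.023, 1.371, -0.057], 'qd': [0.0, -0.0, -0.0, -0.0, -0.001, -0.001, 0.001], 'joint_torque': [-0.0, -49.129, -0.404, -31.253, -0.064, 0.044, 0.0], 'position': [0.208, 0.615, 0.221], 'tool_rot': [-0.509, -3.1, 0.003], 'ft_force': [-0.106, 0.329, -0.14], 'torque': [-0.038, -0.047, 0.016], 'grip_force': 0.0, 'grip_width': 0.997}
top {'fovy': 48.384, 'cx': 282.531, 'cy': 202.214, 'R': [[0.016, -1.0, -0.006], [-0.995, -0.015, -0.095], [0.095, 0.008, -0.995]], 't': [0.02, 0.572, 1.557]}
side {'fovy': 51.68, 'cx': 281.234, 'cy': 209.166, 'R': [[-0.714, -0.7, -0.009], [-0.441, 0.46, -0.771], [0.543, -0.547, -0.637]], 't': [0.423, 0.297, 1.248]}
wrist {'fovy': 65.706, 'cx': 284.095, 'cy': 207.038, 'R': [[0.32, 0.947, -0.003], [0.909, -0.306, 0.283], [0.267, -0.093, -0.959]], 't': [-0.649, -0.034, 0.392]}
```

View pics/top0.png

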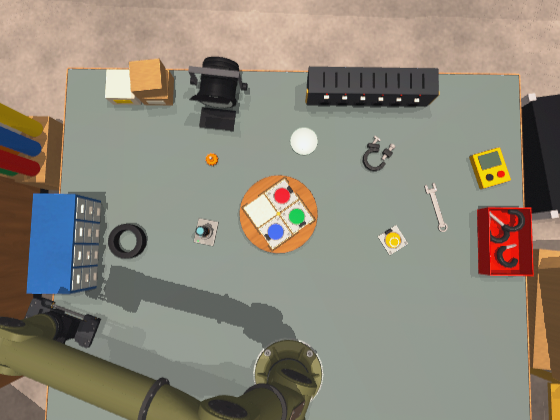

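View pics/side0.png

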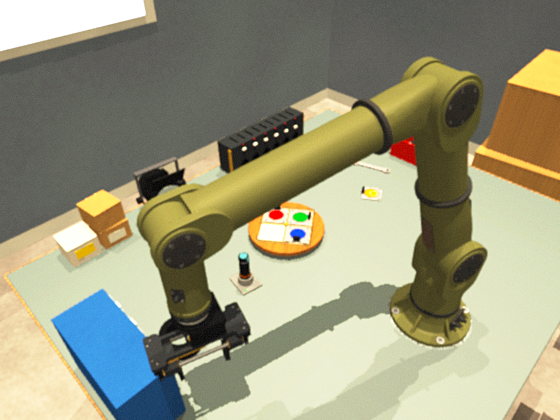

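Top view: turntable at about (278,214), empty pocket (262,208), amber frame (393,240) with its lug at upper left, reader and dock (205,232). The side view agrees. I'll compute rough positions next.

```bash
cat > h.py <<'E'
from bench import *
import cv2,numpy as np
def snap(n,fn=None):
    c=get_calibration(n);im=get_image(n)
    if fn: cv2.imwrite(f"pics/{fn}.png",cv2.cvtColor(im,cv2.COLOR_RGB2BGR))
    return im,c
def foc(c): return 210/np.tan(np.radians(c["fovy"])/2)
def ray(c,n,px):
    R=np.array(c["R"]);t=np.array(c["t"]);x=(px[0]-c["cx"])/foc(c);y=(px[1]-c["cy"])/foc(c)
    if n=="wrist":
        r=np.hypot(x,y);k=np.sin(r)/max(r,1e-9);d=np.array([x*k,y*k,np.cos(r)])
    else: d=np.array([x,y,1.])
    return -R.T@t,R.T@d
def onz(c,n,px,z):
    o,d=ray(c,n,px);return o+d*(z-o[2])/d[2]
def proj(c,n,X):
    p=np.array(c["R"])@X+np.array(c["t"])
    if n=="wrist":
        h=np.hypot(p[0],p[1]);r=np.arctan2(h,p[2]);q=p[:2]/max(h,1e-9)*r
    else:q=p[:2]/p[2]
    return q*foc(c)+[c["cx"],c["cy"]]
E
python3 - <<'E'
from h import *
c=get_calibration("top")
for n,p,z in (("table",(278,214),.038),("empty",(262,208),.038),("red",(283,196),.042),("green",(297,216),.042),("blue",(276,232),.042),("amber",(393,240),.004),("lug",(389,232),.02),("ring",(393.5,240.5),.005),("reader top",(203,231),.117),("dock",(206,233),.0)):
    print(n,onz(c,"top",p,z).round(3))
w=get_calibration("wrist");s=get_state()
from scipy.spatial.transform import Rotation as Ro
R=Ro.from_rotvec(s["tool_rot"]).as_matrix()
o=-np.array(w["R"]).T@w["t"];print("cam in tool",R.T@(o-s["position"]),R.T@np.array(w["R"]).T, "tool y",R[:,1])
E
```

```text
table [0.531 0.044 0.038]
empty [0.55  0.098 0.038]
red [0.591 0.028 0.042]
green [ 0.525 -0.02   0.042]
blue [0.47  0.049 0.042]
amber [ 0.45  -0.349  0.004]
lug [ 0.477 -0.332  0.02 ]
ring [ 0.449 -0.351  0.005]
reader top [0.467 0.28  0.117]
dock [0.464 0.29  0.   ]
cam in tool [ 7.80548110e-02 -2.97210798e-05 -1.62462342e-01] [[ 1.02657344e-04 -9.59163116e-01 -2.82853508e-01]
 [ 9.99999645e-01  3.35056228e-04 -7.73249268e-04]
 [ 8.36444007e-04 -2.82853329e-01  9.59162809e-01]] tool y [ 0.32009062  0.94738582 -0.00145097]
```

View pics/wrist0.png

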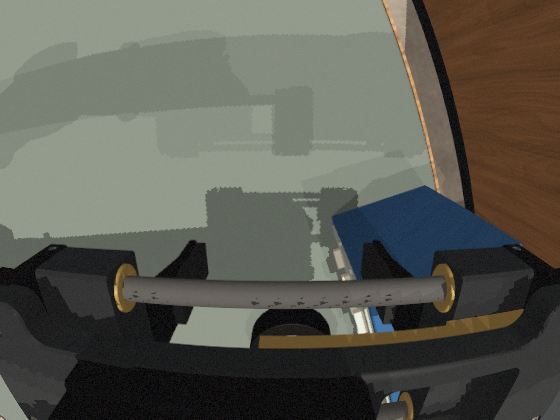

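The wrist view looks along tool −x, with image up being tool +x and the fingers at rows 250–300. So I want the target about 80 mm along tool +x from the TCP. Moving over the turntable.

```bash
python3 -m crank '[[1,0.8,-1,0.3,0],[1,0.8,-1,0.3,0],[1,0.8,-1,0.3,0],[1,0.8,-1,0.3,0],[1,0.8,-1,0.3,0]]'; python3 -m crank '[[1,0.8,-1,0.1,0],[1,0.8,-1,0.1,0],[1,0.8,-1,0.1,0],[1,0.8,-1,0.1,0],[1,0.8,-1,0.1,0]]'; python3 -m crank '[[1,0.4,-0.6,0,0],[1,0.4,-0.6,0,0],[1,0.4,-0.6,0,0],[1,0.4,-0.6,0,0]]'
python3 - <<'E'
from h import *
s=get_state();print(s["position"],s["time"]);im,c=snap("wrist","w1")
import pickle;pickle.dump((im,c),open("w1.pkl","wb"))
E
```

```text
time: 0.78
position: [0.3723, 0.4117, 0.284]
tool_rot: [0.522, 3.095, 0.001]
ft_force: [-0.7, 1.3, -0.6]
grip_width: 1.0
grip_force: 0.0
time: 1.4
position: [0.5307, 0.211, 0.3025]
tool_rot: [0.522, 3.096, -0.003]
ft_force: [-0.6, -0.1, -0.3]
grip_width: 0.999
grip_force: 0.0
time: 1.9
position: [0.608, 0.0961, 0.3018]
tool_rot: [-0.511, -3.098, 0.0]
ft_force: [-0.1, 0.6, -0.2]
grip_width: 1.001
grip_force: 0.0
[0.6080127  0.09613855 0.30178863] 1.9
```

View pics/w1.png

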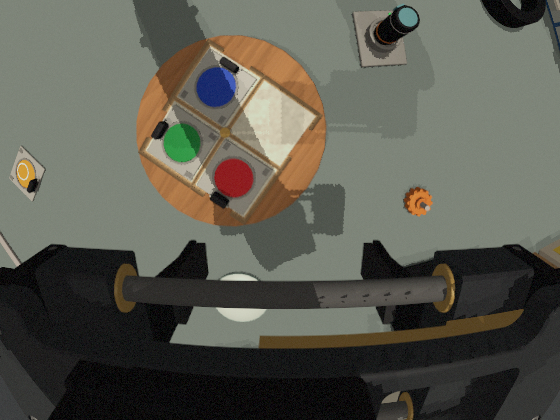

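Wrist view: turntable centred near (231,129), empty pocket at (283,120), blue/green/red lugs at (229,65), (159,130), (220,200), amber at (27,175), reader top at (405,18). I'll zoom in on the turntable to find the notch.

Run:
```python
import cv2
im=cv2.imread("pics/w1.png")[30:230,130:335]
cv2.imwrite("pics/w1c.png",cv2.resize(im,None,fx=2.9,fy=2.9,interpolation=cv2.INTER_CUBIC))
```

```text
(no output)
```

View pics/w1c.png

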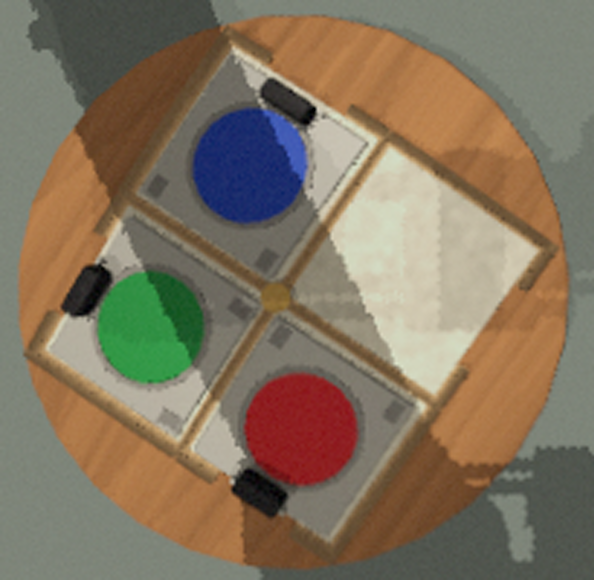

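Crop: the empty pocket's notch gap is at lower right, near crop (500,330), and its outer corner is at (545,245). Strips cross at the pivot (275,297), with strip ends at (125,197), (435,402), (385,140) and (185,450). Measuring now.

```bash
cat > m1.py <<'E'
from h import *
import pickle
im,c=pickle.load(open("w1.pkl","rb"))
hsv=cv2.cvtColor(im,cv2.COLOR_RGB2HSV)
m=((hsv[...,0]>5)&(hsv[...,0]<25)&(hsv[...,1]>70)).astype(np.uint8)
m[240:]=0;m[:,:120]=0;m[:,340:]=0
m=cv2.morphologyEx(m,cv2.MORPH_OPEN,np.ones((3,3)))
k=max(cv2.findContours(m,cv2.RETR_EXTERNAL,cv2.CHAIN_APPROX_NONE)[0],key=cv2.contourArea)
h=cv2.convexHull(k)[:,0]
P=np.array([onz(c,"wrist",p,.038)[:2] for p in h])
A=np.c_[2*P,np.ones(len(P))];x=np.linalg.lstsq(A,(P**2).sum(1),rcond=None)[0]
print("circle",x[:2],"r",np.sqrt(x[2]+x[:2]@x[:2]),len(P))
f=lambda q,z:onz(c,"wrist",np.array(q)/2.9+[129.7,29.7],z)[:2]
pv=f((275,297),.045);a=[f(q,.045) for q in((125,197),(435,402),(385,140),(185,450))]
print("pivot",pv,[ (np.hypot(*(q-pv)).round(4)) for q in a])
d1=a[1]-a[0];d2=a[2]-a[3];print(np.degrees(np.arctan2(d1[1],d1[0])),np.degrees(np.arctan2(d2[1],d2[0]))-90)
for n,lo,hi,ex in(("amber",18,32,(0,60)),("blue",110,130,(130,330)),("green",45,80,(130,330)),("red",0,4,(130,330))):
    mm=((hsv[...,0]>=lo)&(hsv[...,0]<=hi)&(hsv[...,1]>150)).astype(np.uint8);mm[:,:ex[0]]=0;mm[:,ex[1]:]=0;mm[235:]=0
    kk=max(cv2.findContours(mm,cv2.RETR_EXTERNAL,cv2.CHAIN_APPROX_NONE)[0],key=cv2.contourArea)
    z=.0046 if n=="amber" else .0426
    Q=np.array([onz(c,"wrist",p,z)[:2] for p in kk[:,0]]).astype(np.float32)
    print(n,cv2.minEnclosingCircle(Q))
E
python3 m1.py
```

```text
circle [0.53026779 0.04127215] r 0.1308690608763801 63
pivot [0.53021329 0.04069208] [np.float64(0.0851), np.float64(0.0862), np.float64(0.0852), np.float64(0.0834)]
36.59407928335936 36.83255235411282
amber ((0.4490482807159424, -0.35196927189826965), 0.025860875844955444)
blue ((0.4692853093147278, 0.049047403037548065), 0.025862861424684525)
green ((0.5218942165374756, -0.020269034430384636), 0.025735782459378242)
red ((0.5916544198989868, 0.028890052810311317), 0.025881871581077576)
```

```bash
python3 -m crank '[[1,-0.3,-1,-0.1,-0.108],[1,-0.3,-1,-0.1,-0.108],[1,-0.3,-1,-0.1,-0.108],[1,-0.3,-1,-0.1,-0.108]]'; python3 -m crank '[[1,-0.3,-1,-0.1,0],[1,-0.3,-1,-0.1,0],[1,-0.3,-1,-0.1,0],[1,-0.3,-1,-0.1,0]]';  python3 -m crank '[[1,0,-0.5,-0.2,0],[1,0,-0.5,-0.2,0],[1,0,-0.5,-0.2,0]]'
python3 - <<'E'
from h import *
s=get_state();print(s["position"],s["time"]);im,c=snap("wrist","w2")
import pickle;pickle.dump((im,c),open("w2.pkl","wb"))
E
```

```text
time: 2.45
position: [0.5465, -0.1054, 0.2827]
tool_rot: [-1.52, -2.749, -0.001]
ft_force: [0.0, 1.4, 0.2]
grip_width: 1.002
grip_force: 0.0
time: 2.95
position: [0.4869, -0.3052, 0.2625]
tool_rot: [-1.514, -2.753, -0.001]
ft_force: [-0.3, 1.0, -0.9]
grip_width: 0.998
grip_force: 0.0
time: 3.32
position: [0.4875, -0.404, 0.2203]
tool_rot: [-1.512, -2.749, 0.001]
ft_force: [0.4, -0.0, -0.2]
grip_width: 0.998
grip_force: 0.0
[ 0.48752423 -0.40398381  0.22029993] 3.325
```

View pics/w2.png

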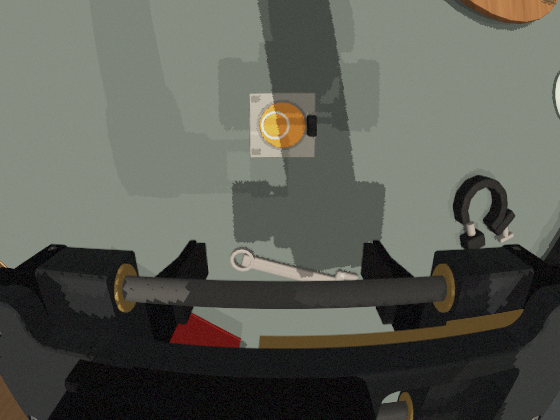

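Close view: the amber frame spans columns 250–315 and rows 94–157. Its lug is on the right at (312,125) and its ring at (275,125), so the yaw is nearly aligned.

```bash
cat > m2.py <<'E'
from h import *
import pickle
im,c=pickle.load(open("w2.pkl","rb"))
hsv=cv2.cvtColor(im,cv2.COLOR_RGB2HSV)
R=slice(80,175),slice(235,330)
g=hsv[R]
def big(m):
    k=max(cv2.findContours(m.astype(np.uint8),cv2.RETR_EXTERNAL,cv2.CHAIN_APPROX_NONE)[0],key=cv2.contourArea);return k[:,0]+[235,80]
W=lambda k,z:np.array([onz(c,"wrist",p,z)[:2] for p in k]).astype(np.float32)
am=big((g[...,0]>10)&(g[...,0]<35)&(g[...,1]>120))
ca,ra=cv2.minEnclosingCircle(W(am,.0046));print("glass",ca,ra)
lug=big(g[...,2]<50);r=cv2.minAreaRect(W(lug,.0246));print("lug(top z)",r, lug.min(0),lug.max(0))
ca=np.array(ca)
# right edge = lug far side; frame edges on shelf-lit warm pixels
fr=big(((g[...,0]<40)&(g[...,1]>8))|(g[...,2]<40)|((g[...,0]>10)&(g[...,0]<35)&(g[...,1]>100)))
r=cv2.minAreaRect(W(fr,.0046));print("frame",r,fr.min(0),fr.max(0))
d=np.array(cv2.minAreaRect(W(lug,.0246))[0])-ca;print("dir",np.degrees(np.arctan2(d[1],d[0])),np.hypot(*d))
from scipy.spatial.transform import Rotation as Ro
T=Ro.from_rotvec(get_state()["tool_rot"]).as_matrix();print("tool y",np.degrees(np.arctan2(T[1,1],T[0,1])))
E
python3 m2.py
```

```text
glass (0.44968849420547485, -0.3500799238681793) 0.026589546352624893
lug(top z) ((0.4765612483024597, -0.33253151178359985), (0.009917070157825947, 0.02212626487016678), 33.03609848022461) [307 115] [316 135]
frame ((0.44975030422210693, -0.34984222054481506), (0.07776520401239395, 0.07620665431022644), 32.42786407470703) [249  92] [316 157]
dir 33.14528947962671 0.03209504135294472
tool y 32.52373680808626
```

```bash
python3 -m crank '[[0.4,-0.0525,0.3585,-0.4,0.001],[0.4,-0.0525,0.3585,-0.8,0.001],[0.4,-0.0525,0.3585,-0.8,0.001],[0.4,-0.0525,0.3585,-0.8,0.001],[0.4,-0.0525,0.3585,-0.8,0.001]]' 25
```

```text
time: 4.0
position: [0.48, -0.3324, 0.0652]
tool_rot: [1.499, 2.757, 0.001]
ft_force: [0.5, -0.6, 0.2]
grip_width: 0.518
grip_force: 0.0
```

```bash
python3 -m crank '[[0.4,0,0,-0.15,0],[0.4,0,0,-0.15,0],[0.4,0,0,-0.15,0]]'
```

```text
time: 4.38
position: [0.479, -0.3338, 0.0349]
tool_rot: [1.502, 2.755, 0.0]
ft_force: [-0.7, -0.6, -0.2]
grip_width: 0.4
grip_force: 0.0
```

```bash
python3 -m crank '[[0.4,-0.01,0.008,-0.06,0],[0.4,-0.01,0.008,-0.125,0],[0.4,-0.01,0.008,-0.125,0],[0.4,-0.01,0.008,-0.125,0]]'
python3 - <<'E'
from h import *
im,c=snap("wrist","w3")
E
```

```text
time: 4.88
position: [0.4755, -0.331, 0.0075]
tool_rot: [-1.504, -2.758, 0.0]
ft_force: [-0.1, 0.4, 0.2]
grip_width: 0.406
grip_force: 0.0
```

View pics/w3.png

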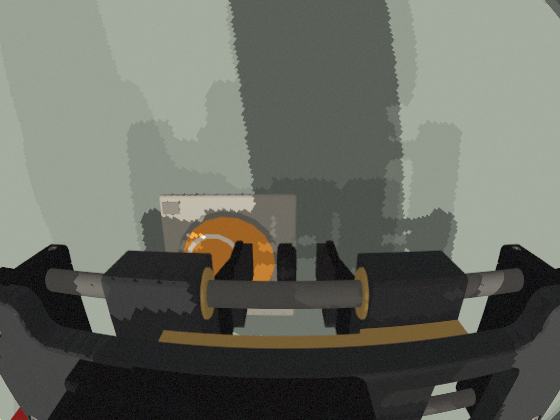

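The lug (column 287) sits between the fingers (240 and 328). Closing, then a small lift.

```bash
python3 -m crank '[[0,0,0,0,0],[0,0,0,0,0],[0,0,0,0,0],[0,0,0,0,0],[0,0,0,0,0]]' 35; python3 -m crank '[[0,0,0,0.02,0],[0,0,0,0.06,0],[0,0,0,0.15,0],[0,0,0,0.3,0],[0,0,0,0.3,0]]'
python3 - <<'E'
from h import *
s=get_state();print(s["position"])
im,c=snap("wrist","w4")
E
```

```text
time: 5.55
position: [0.4757, -0.3308, 0.0077]
tool_rot: [1.503, 2.758, 0.0]
ft_force: [-0.2, 0.1, 1.6]
grip_width: 0.106
grip_force: 35.0
time: 6.18
position: [0.4775, -0.3324, 0.0709]
tool_rot: [1.501, 2.753, 0.001]
ft_force: [-0.2, 0.4, -0.6]
grip_width: 0.119
grip_force: 35.0
[ 0.47750932 -0.33239212  0.07089987]
```

View pics/w4.png

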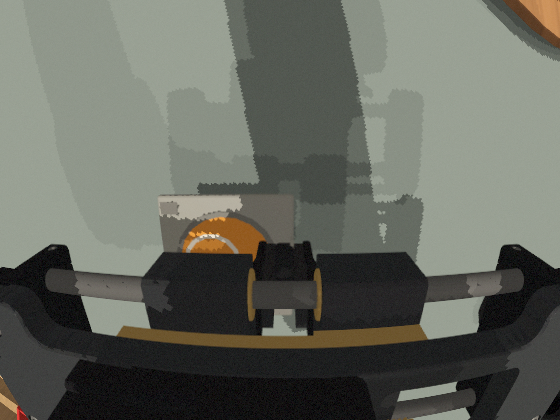

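Frame lifted level and aligned, with its top-left corner at (160,194). I'll compute the frame's in-hand offset and the way to go.

```bash
cat > m3.py <<'E'
from h import *
from scipy.spatial.transform import Rotation as Ro
s=get_state();c=get_calibration("wrist");T=Ro.from_rotvec(s["tool_rot"]).as_matrix()
z=s["position"][2]-.0077+.0046
for p in((159.5,194.5),(295,194.5),(160.5,225),(230,194.5)):
    print(p,((onz(c,"wrist",p,z)-s["position"])@T*1000).round(1))
print(s["position"],np.degrees(np.arctan2(T[1,1],T[0,1])))
E
python3 m3.py
```

```text
(159.5, 194.5) [ 36.3 -69.    2.9]
(295, 194.5) [35.9  5.4  3. ]
(160.5, 225) [ 18.4 -70.5   2.9]
(230, 194.5) [ 36.  -29.    2.9]
[ 0.47656909 -0.33144048  0.06924758] 32.817042924336256
```

```bash
python3 -m crank '[[0,0.02,0.1,0.2,0],[0,0.06,0.3,0.35,0.003],[0,0.11,0.52,0.35,0.006],[0,0.16,0.76,0.35,0.0108],[0,0.2,0.95,0.35,0.0108]]'; python3 -m crank '[[0,0.05,0.25,0,0],[0,0.1,0.5,0,0],[0,0.15,0.75,0,0],[0,0.2,1,0,0],[0,0.2,1,0,0]]'; python3 -m crank '[[0,0.04,0.32,0,0],[0,0.04,0.32,0,0],[0,0.04,0.32,0,0]]'; python3 m3.py
```

```text
time: 6.85
position: [0.5153, -0.1383, 0.1368]
tool_rot: [-1.406, -2.808, -0.001]
ft_force: [0.2, 0.1, -1.3]
grip_width: 0.106
grip_force: 35.0
time: 7.48
position: [0.555, 0.0651, 0.1363]
tool_rot: [-1.396, -2.812, -0.001]
ft_force: [-0.7, -0.8, -0.8]
grip_width: 0.11
grip_force: 35.0
time: 7.85
position: [0.563, 0.1223, 0.1368]
tool_rot: [-1.408, -2.808, 0.003]
ft_force: [0.0, -0.6, -0.6]
grip_width: 0.112
grip_force: 35.0
(159.5, 194.5) [ 36.3 -69.2   3.2]
(295, 194.5) [36.   5.4  3.1]
(160.5, 225) [ 18.4 -70.7   3.2]
(230, 194.5) [ 36.  -29.    3.1]
[0.5630345  0.12230924 0.13677194] 36.72395311222517
```

```bash
python3 -m crank '[[0,0.007,0.003,-0.15,0],[0,0.007,0.003,-0.32,0],[0,0.007,0.003,-0.4,0],[0,0.007,0.003,-0.4,0]]'; python3 -m crank '[[0,0,0,-0.01,0],[0,0,0,-0.02,0],[0,0,0,-0.02,0]]';python3 -m crank '[[0,0,0,-0.01,0],[0,0,0,-0.01,0]]';python3 -m crank '[[0,0,0,-0.01,0],[0,0,0,-0.01,0]]'
```

```text
time: 8.35
position: [0.5641, 0.1222, 0.0566]
tool_rot: [-1.411, -2.805, 0.003]
ft_force: [-0.3, 0.2, -0.5]
grip_width: 0.111
grip_force: 35.0
time: 8.72
position: [0.5653, 0.1239, 0.0541]
tool_rot: [1.409, 2.807, 0.001]
ft_force: [-0.1, -0.4, -1.0]
grip_width: 0.114
grip_force: 35.0
time: 8.98
position: [0.5648, 0.1238, 0.0515]
tool_rot: [-1.409, -2.808, 0.0]
ft_force: [0.5, 0.0, -1.1]
grip_width: 0.111
grip_force: 35.0
time: 9.22
position: [0.5648, 0.1237, 0.0494]
tool_rot: [-1.409, -2.808, 0.0]
ft_force: [0.2, -0.5, -0.9]
grip_width: 0.112
grip_force: 35.0
```

```bash
for i in 1 2 3 4; do python3 -m crank '[[0,0,0,-0.005,0],[0,0,0,-0.005,0]]' | egrep 'pos|ft_'; done
```

```text
position: [0.5649, 0.1237, 0.0485]
ft_force: [0.1, -0.2, -0.6]
position: [0.5649, 0.1237, 0.0475]
ft_force: [0.5, 0.2, -0.8]
position: [0.5649, 0.1237, 0.0465]
ft_force: [-0.4, 0.9, -0.9]
position: [0.5651, 0.1237, 0.0457]
ft_force: [-0.8, 0.1, 0.3]
```

```bash
python3 -m crank '[[0,0,0,-0.003,0],[0,0,0,-0.003,0]]' | egrep 'pos|ft_'; python3 -m crank '[[0.2,0,0,0,0],[0.24,0,0,0,0],[0.24,0,0,0,0],[0.24,0,0,0,0]]'| egrep 'pos|ft_|grip'; python3 -m crank '[[0.24,0,0,0.05,0],[0.24,0,0,0.2,0],[0.24,0,0,0.5,0],[0.24,0,0,0.8,0],[0.24,0,0,0.8,0]]'| egrep 'time|pos|ft_'
```

```text
position: [0.5651, 0.1237, 0.0457]
ft_force: [-1.9, 0.3, 4.9]
position: [0.5649, 0.1237, 0.0448]
ft_force: [0.7, 0.0, 0.2]
grip_width: 0.24
grip_force: 0.0
time: 11.6
position: [0.5685, 0.1242, 0.2116]
ft_force: [1.2, 0.4, -0.1]
```

```bash
python3 -m crank '[[0.6,0.1,-0.4,0.4,0],[0.6,0.1,-0.4,0.4,0],[0.6,0.1,-0.4,0.4,0],[0.6,0.1,-0.4,0.4,0]]'| egrep 'time|pos|ft_'
python3 - <<'E'
from h import *
import pickle
im,c=snap("wrist","w5");pickle.dump((im,c),open("w5.pkl","wb"))
cv2.imwrite("pics/w5c.png",cv2.resize(cv2.imread("pics/w5.png")[0:240,100:420],None,fx=2.45,fy=2.45,interpolation=cv2.INTER_CUBIC))
E
```

```text
time: 12.1
position: [0.5844, 0.0445, 0.2839]
ft_force: [-1.0, 0.5, -0.4]
```

View pics/w5c.png

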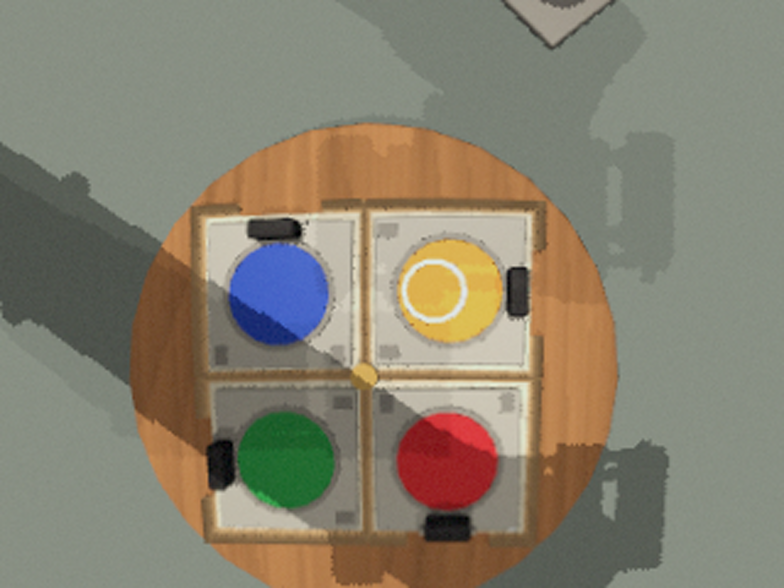

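Amber frame sits flat in its pocket with the lug in the notch. The ring is at crop (434,290), i.e. pixel (277,118), and the other frames are undisturbed. Now I'll measure the ring and go look at the reader.

```bash
python3 -m crank '[[0.9,-0.35,0.87,0,0],[0.9,-0.35,0.87,0,0],[0.9,-0.35,0.87,0,0],[0.9,-0.35,0.87,0,0],[0.9,-0.35,0.87,0,0]]'| egrep 'time|pos|ft_'
python3 - <<'E'
from h import *
import pickle
im,c=pickle.load(open("w5.pkl","rb"))
hsv=cv2.cvtColor(im,cv2.COLOR_RGB2HSV)
def mask(lo,hi,x0,x1,y0,y1,smin,im=hsv):
    m=((im[...,0]>=lo)&(im[...,0]<=hi)&(im[...,1]>smin)).astype(np.uint8);k=np.zeros_like(m);k[y0:y1,x0:x1]=1;return m*k
m=mask(12,35,258,308,92,144,110)
ks=cv2.findContours(m,cv2.RETR_EXTERNAL,cv2.CHAIN_APPROX_NONE)[0];k=max(ks,key=cv2.contourArea)
Q=np.array([onz(c,"wrist",p,.0426)[:2] for p in k[:,0]]).astype(np.float32);g,r=cv2.minEnclosingCircle(Q);print("glass",g,r)
f=np.zeros_like(m);cv2.drawContours(f,[k],-1,1,-1);f=cv2.erode(f,np.ones((3,3)))
w=np.argwhere((f>0)&(hsv[...,1]<110))[:,::-1]
Q=np.array([onz(c,"wrist",p,.0426)[:2] for p in w]).astype(np.float32);ri=cv2.minEnclosingCircle(Q);print("ring",ri,len(w),(np.array(ri[0])-g))
im,c=snap("wrist","w6");pickle.dump((im,c),open("w6.pkl","wb"))
hsv=cv2.cvtColor(im,cv2.COLOR_RGB2HSV)
m=mask(80,100,150,420,0,240,90);ks=cv2.findContours(m,cv2.RETR_EXTERNAL,cv2.CHAIN_APPROX_NONE)[0]
for k in ks:
    if cv2.contourArea(k)>30:
        (u,v),r=cv2.minEnclosingCircle(k);Q=np.array([onz(c,"wrist",p,.117)[:2] for p in k[:,0]]).astype(np.float32);print("cyan top",u,v,r,cv2.minEnclosingCircle(Q))
print(proj(c,"wrist",np.array([.467,.28,.117])))
E
```

```text
time: 12.78
position: [0.514, 0.2183, 0.2837]
ft_force: [0.5, -0.8, 0.8]
glass (0.5395292043685913, 0.10181449353694916) 0.026539351791143417
ring ((0.5330907106399536, 0.09709496796131134), 0.016974322497844696) 216 [-0.00643849 -0.00471953]
[284.29691988 114.03820091]
```

View pics/w6.png

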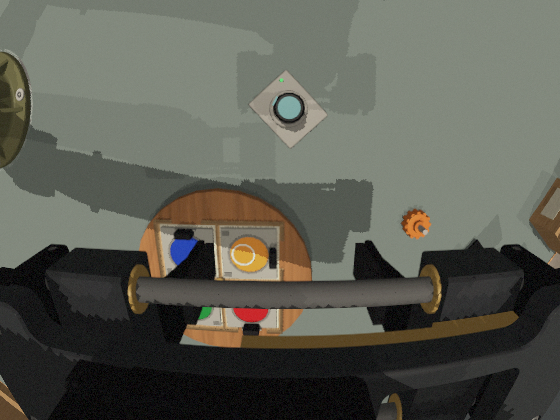

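Reader top: cyan disc ringed in black at about (289,107), dock foot as a diamond around it.

Run:
```python
from h import *
import pickle
im,c=pickle.load(open("w6.pkl","rb"))
hsv=cv2.cvtColor(im,cv2.COLOR_RGB2HSV);print("center hsv",hsv[107,289],hsv[100,350])
g=hsv[85:130,265:315]
for n,m in(("cyan",(g[...,0]>80)&(g[...,0]<110)&(g[...,1]>60)&(g[...,2]>60)),("dark",g[...,2]<55)):
    k=max(cv2.findContours(m.astype(np.uint8),cv2.RETR_EXTERNAL,cv2.CHAIN_APPROX_NONE)[0],key=cv2.contourArea)[:,0]+[265,85]
    for z in(.115,.117):
        Q=np.array([onz(c,"wrist",p,z)[:2] for p in k]).astype(np.float32);print(n,z,cv2.minEnclosingCircle(Q),cv2.fitEllipse(Q)[0])
from scipy.spatial.transform import Rotation as Ro
T=Ro.from_rotvec(get_state()["tool_rot"]).as_matrix();print(np.degrees(np.arctan2(T[1,1],T[0,1])),get_state()["position"])
```

```text
center hsv [ 88  59 168] [ 49  23 123]
cyan 0.115 ((0.4662608802318573, 0.288191556930542), 0.011745305731892586) (0.46659335494041443, 0.288012832403183)
cyan 0.117 ((0.46626758575439453, 0.28814783692359924), 0.011674975045025349) (0.4665980041027069, 0.2879701852798462)
dark 0.115 ((0.4666166305541992, 0.2880632281303406), 0.0156644769012928) (0.46663713455200195, 0.28796133399009705)
dark 0.117 ((0.4666212499141693, 0.28802022337913513), 0.015570512972772121) (0.46664151549339294, 0.28791898488998413)
36.699283826710385 [0.51469089 0.21712388 0.28402722]
```

```bash
python3 -m crank '[[0.8,-0.239,0.351,0,0],[0.8,-0.239,0.351,-0.3,0],[0.8,-0.239,0.351,-0.6,0],[0.8,-0.239,0.351,-0.7,0],[0.8,-0.239,0.351,-0.7,0]]'| egrep 'time|pos|ft_'; python3 -m crank '[[0.8,0,0,0,0]]'| egrep 'time|pos|ft_'
```

```text
time: 13.45
position: [0.4666, 0.2856, 0.1429]
ft_force: [0.8, 0.5, -0.3]
time: 13.58
position: [0.4685, 0.2875, 0.1463]
ft_force: [0.5, 0.6, 0.4]
```

```bash
python3 -m crank '[[0.8,-0.005,0.003,-0.2,0],[0.8,-0.005,0.003,-0.35,0],[0.8,-0.005,0.003,-0.42,0],[0.8,-0.005,0.003,-0.42,0],[0.8,-0.005,0.003,-0.42,0]]'| egrep 'time|pos|ft_'; python3 -m crank '[[0,0,0,0,0],[0,0,0,0,0],[0,0,0,0,0],[0,0,0,0,0],[0,0,0,0,0]]' 30| egrep 'time|pos|ft_|grip'
```

```text
time: 14.2
position: [0.4674, 0.2892, 0.0627]
ft_force: [0.2, -0.0, 0.2]
time: 14.82
position: [0.4662, 0.2885, 0.061]
ft_force: [0.5, -0.4, 0.3]
grip_width: 0.362
grip_force: 30.0
```

```bash
python3 -m crank '[[0,0,0,0.05,0],[0,0,0,0.15,0],[0,0,0,0.3,0],[0,0,0,0.45,0],[0,0,0,0.45,0]]'| egrep 'time|pos|ft_|grip';  python3 -m crank '[[0,0.06,-0.18,0,0],[0,0.14,-0.4,0,0],[0,0.22,-0.65,0,0],[0,0.3,-0.87,0,0],[0,0.334,-0.955,0,0]]'| egrep 'time|pos|ft_|grip'; python3 -m crank '[[0,0,0,0,0],[0,0,0,0,0],[0,0,0,0,0],[0,0,0,0,0]]'| egrep 'time|pos|ft_|grip'
python3 - <<'E'
from h import *
import pickle
im,c=snap("wrist","w7");pickle.dump((im,c),open("w7.pkl","wb"))
P=[]
for i in range(6): get_image("top"); s=get_state();P.append(np.r_[s["position"],s["ft_force"]])
P=np.array(P);print(P.mean(0).round(4),P.std(0).round(4))
E
```

```text
time: 15.45
position: [0.4678, 0.2895, 0.1539]
ft_force: [0.6, -0.1, -1.3]
grip_width: 0.364
grip_force: 30.0
time: 16.08
position: [0.533, 0.0933, 0.15]
ft_force: [0.1, 0.1, -1.6]
grip_width: 0.357
grip_force: 30.0
time: 16.58
position: [0.5327, 0.0986, 0.1509]
ft_force: [0.4, 0.0, -0.8]
grip_width: 0.362
grip_force: 30.0
[ 0.5329  0.0978  0.151   0.1411  0.0199 -1.5549] [1.000e-04 2.000e-04 0.000e+00 3.186e-01 3.596e-01 5.958e-01]
```

```bash
python3 -m crank '[[0,0,0,-0.1,0],[0,0,0,-0.2,0],[0,0,0,-0.26,0],[0,0,0,-0.26,0],[0,0,0,-0.26,0]]'| egrep 'time|pos|ft_'
cat > avg.py <<'E'
from h import *
P=[]
for i in range(8): get_image("side"); s=get_state();P.append(np.r_[s["position"],s["ft_force"]])
P=np.array(P);print(P.mean(0).round(4),P.std(0).round(4)[-1],s["time"])
E
python3 avg.py
for i in 1 2 3; do python3 -m crank '[[0,0,0,-0.005,0],[0,0,0,-0.01,0]]' | egrep 'pos|ft_'; done; python3 avg.py
```

```text
time: 17.55
position: [0.5336, 0.0976, 0.0997]
ft_force: [-0.3, 0.7, -0.5]
[ 0.5334  0.0976  0.0996  0.0562 -0.0251 -1.1796] 0.4507 17.95
position: [0.533, 0.0975, 0.0969]
ft_force: [-0.5, -0.4, -1.2]
position: [0.5329, 0.0975, 0.0949]
ft_force: [-0.8, -0.2, -1.8]
position: [0.533, 0.0975, 0.0931]
ft_force: [-0.1, 0.1, 0.7]
[ 0.533   0.0975  0.0931 -0.6781  0.0899  0.4966] 0.2623 19.1
```

```bash
python3 -m crank '[[0,0,0,-0.005,0],[0,0,0,-0.01,0],[0,0,0,-0.013,0],[0,0,0,-0.013,0]]'| egrep 'time|pos|ft_'; python3 avg.py
```

```text
time: 19.6
position: [0.533, 0.0975, 0.0904]
ft_force: [-0.7, -0.6, 2.0]
[ 0.533   0.0975  0.0904 -0.9489 -0.3655  1.9035] 0.2992 20.0
```

```bash
python3 -m crank '[[0,0,0,-0.0025,0],[0,0,0,-0.0025,0],[0,0,0,-0.0025,0]]'| egrep 'time|pos|ft_|grip'; python3 avg.py
python3 - <<'E'
# independent check: wrist view, glass circles vs. before (turntable unmoved) and visible ring
from h import *
im,c=snap("wrist","w8");hsv=cv2.cvtColor(im,cv2.COLOR_RGB2HSV)
im2,c2=snap("top","t8");h2=cv2.cvtColor(im2,cv2.COLOR_RGB2HSV);im0=cv2.cvtColor(cv2.imread("pics/top0.png"),cv2.COLOR_BGR2HSV)
for n,lo,hi in(("blue",110,130),("green",45,80),("red",0,4),("knob",5,15)):
    for h in(im0,h2):
        m=(h[...,0]>=lo)&(h[...,0]<=hi)&(h[...,1]>150)
        box=(150,180,200,225) if n=="knob" else (175,255,238,320)
        k=np.argwhere(m[box[0]:box[1],box[2]:box[3]]);print(n,len(k),(k.mean(0)+[box[0],box[2]]).round(1) if len(k) else None)
E
```

```text
time: 20.38
position: [0.533, 0.0975, 0.0899]
ft_force: [-0.7, -0.9, 1.6]
grip_width: 0.364
grip_force: 30.0
[ 0.533   0.0975  0.0899 -1.0881 -0.0687  2.4775] 0.4153 20.775
blue 173 [231.5 275.1]
blue 38 [235.3 278.5]
green 173 [216.1 296.4]
green 174 [216.1 296.3]
red 8 [196.6 279.9]
red 3 [193.7 288.3]
knob 44 [159.6 211.8]
knob 40 [159.7 211.8]
```

```bash
python3 -c "from bench import *;print(close_job())"
```

```text
the job is handed in; nothing more can be done
None
```

The job is handed in: the amber frame lies flat in the empty pocket with its lug at the notch, and the reader is held upright on the white ring with its nose pressed about 4–5 mm of 8 mm (about 3.9 N); the nose's place inside the ring rests on position measurements, because the gripper hid it from the cameras.

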